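# Bolt the large slide box

### The job

Two steel lock boxes stand on the bench, each with its key in the lock on the lid; the bolt of the larger, lower box was left half thrown. With its key, first draw that bolt fully back (turn the key anticlockwise, seen from above, to its stop), then turn the key back clockwise until the bolt is home: the key's flat head in line with the bolt and the bolt's nose about flush with the far side of its keeper, not sticking out past it. Let go of the key, and leave the key of the smaller box alone.

Things in the scene. Friction and masses are not known exactly. Their poses are not given: they have to be found in the camera images.
- large_grip (a point): Centre of the head of the larger lock box's key, on its vertical turning axis, 97 mm above the bench. The head is an upright flat black grip, 34 long (point x) x 9 thick (point y, the way to pinch it) x 24 mm high, z up; the point turns with the key. Below: brass collar (24 mm across, top 25 mm under this point) on a steel lock case 48 x 36 mm (top 31 mm under) on the lid.
- large_key (a joint): Angle of that key about the vertical, rad, growing anticlockwise from above; stops at -0.5 and +0.9. At 0 the head's long side is in line with the bolt and the bolt is home; at +0.9 the bolt is fully drawn; below 0 it is thrown too far. Light friction (0.04 N m); it stays where left. Starts between 0.40 and 0.65.
- large_bolt (a joint): How far the brass bolt (14 x 8 mm) of the larger box (fixed, grey steel, 116 deep x 96 wide x 52 mm high) is thrown out of the front of its lock case, away from the lid's hinges, through the steel staple (7 mm deep) that is its keeper, m. The key drives it: 0.009 - 0.010 x angle; 0.009 is home, its nose flush with the keeper's far side.
- small_key_end (a point): One end of the head of the key in the smaller, taller lock box (fixed, 84 deep x 64 wide x 72 mm high, with the same lock and key), 15 mm from that key's axis, 117 mm above the bench. This key is to be left alone. Two microscopes, up to 0.40 m high, stand beside it and to the right of the larger box: pass over them.

How it is judged:
By the outcome, as a careful person would: the job done as asked, in the order asked, and still so for the second after the job is handed in, with the robot touching nothing.
It also fails if it takes over 43 s, if anything falls off the work surface, if the arm or the gripper's body presses on something with over 40 N, if the wrist force passes 120 N, or if a joint passes its speed limit or range.

### The arm

A 7-joint arm with a two-finger parallel gripper is mounted at the origin on the work surface; the furniture and walls round the work are solid. World frame = base frame: x ahead of the robot, y to its left, z up, the work surface at z = 0. Lengths are in m, angles in rad, forces in N, time in s.
With the tool pointing down it reaches from about 0.425 to 1.025 m from the base axis. Payload 9.4 kg.
Tool frame: the origin (TCP) lies at the very end of the fingers, on their centre line; the grasp point (between the pads) lies arm.grip_depth behind it (arm.grip_depth is the distance from the TCP to the grasp point, in m); x points along the fingers, z is the direction in which the jaws open and shut, and the axes are right-handed (so a half turn about x gives the same grasp; the last joint's range is limited). The gripper opens to 93 mm and grips with 3 to 60 N. Pads are 15 mm wide; open, the fingers measure 128 mm over their backs; the gripper's body (75 mm by 188 mm) begins 65 mm behind the grasp point.
Start: joints at [1.05, 0.599, -0.003, 1.599, 0.002, 0.943, -0.08], TCP at [0.311, -0.655, 0.219] pointing down, gripper open.
Joint ranges: [-2.57, 2.57], [-0.35, 1.97], [-1.29, 1.29], [0.11, 2.56], [-1.05, 4.19], [0.11, 1.86], [-2.63, 2.63]. Speed limits (rad/s): [2.22, 2.22, 3.01, 3.01, 3.14, 3.14, 3.14].

### API

Orientations are given as a rotation vector (axis times angle).
In Python, from bench import arm gives the robot as it stands. The module is installed in compiled form; this text tells all that it offers. Calls block until the motion is done:
- arm.move_pose(position, orientation): joint-space move of the TCP to a pose.
- arm.line_to(position, max_speed=0.15, ori=None): straight line of the TCP; ori=None keeps the orientation; max_speed is the mean speed in m/s.
- arm.goto_joints(angles): joint-space move.
- arm.move_gripper(opening): finger opening in m; the grip force is fixed at half the most; returns when the fingers have stopped.
- arm.wait(seconds).
- arm.inverse_kinematics(position, orientation): joint angles nearest the present ones, or None.
- arm.snapshot(name): name is "side" or "top" or "wrist"; returns the picture (384x512x3 uint8, red, green, blue); there is no depth.
- arm.camera_info(name): a dict with "camera_matrix" (3x3 intrinsics, pixels), "k1" (the pictures are not rectified: a ray, as slopes to the right and down, at radius r is drawn at 1 + k1 r^2 times it, then the intrinsics apply), "R" (3x3) and "t" (3): a world point X has camera coordinates R X + t; the wrist camera has in their place "tool_from_camera" (4x4, takes a point from camera to tool coordinates, whose origin is the TCP and whose axes are the tool frame's). Camera axes: x right, y down, z forward; pixel columns grow to the right and rows downward; lengths in m; the calibration is good to about 2 mm. A picture is of the moment at which its call begins: read the wrist's pose just before it. camera_info takes no time and is no camera call.
A pose or a line that the arm cannot do raises arm.MotionError and nothing moves.
- arm.job_done(): hands the job in, once; it reports no verdict.
Trained networks look in the newest picture that a camera, given by its name, has taken for a name from the list of things; names that differ only in an ending like _2 or _b are one class to them, and where a whole thing is asked for, a point or a joint stands for the part that bears it (a point fixed in the world has none). Each returns a list of dicts, best first, with "p" (0 to 1); they miss things now and then, are a little off and sometimes report something else, mostly with a low value. They report only what shows in the picture. A call takes as long as a camera call.
- arm.boxes_of(camera, thing): "location" ([x, y, z] in m, in the coordinates of the camera as it stood for that picture, good to about 4 mm: the middle of the surface that is visible of it).
- arm.trace(camera, thing): "mask" (384x512 bool, what is visible of it).
Readings, each from a call of its own:
- arm.current_time_s(): time.
- arm.current_qpos(): joint angles.
- arm.current_qvel(): joint speeds.
- arm.current_effort(): joint torques, N m.
- arm.current_ee_pos(): TCP position.
- arm.current_ee_rot(): TCP orientation.
- arm.current_wrist_force(): force on the tool from outside, world axes, zero at the start.
- arm.current_wrist_torque(): the same for the moment, N m.
- arm.current_gripper_width(): finger opening in m.
Only numpy, scipy, OpenCV 4.12 (cv2) and the standard library are available. Lean on these libraries where they do the work, as an engineer would, in place of code of your own. Each camera call takes 0.05 s, during which the arm holds its last target. There are 200 camera calls.

## Working session

There is one attempt and no reset: what is moved stays moved. The work goes in short steps, each a Python script; the robot and the scene stay as the last script left them, time stands still between calls to the robot, and variables do not carry over. Pictures are saved under pics/ and viewed, about 8 in all and at most 12, crops included, and the job is handed in when it is done.

```bash
mkdir -p pics; cat > h.py <<'E'
import numpy as np, cv2
from bench import arm
from scipy.spatial.transform import Rotation as Rn
def save(n,im,scale=1): cv2.imwrite(f"pics/{n}.png",cv2.resize(im,None,fx=scale,fy=scale,interpolation=cv2.INTER_CUBIC)[:,:,::-1])
def w_from_cam(cam,p,T=None):
    i=arm.camera_info(cam)
    if cam!="wrist": return np.array(i["R"]).T@(np.array(p)-np.array(i["t"]))
    M=np.array(i["tool_from_camera"]); q=M[:3,:3]@np.array(p)+M[:3,3]
    return T[0]+T[1]@q
def pose(): return np.array(arm.current_ee_pos()),Rn.from_rotvec(arm.current_ee_rot()).as_matrix()
def ray_plane(cam,uv,z,T=None):
    i=arm.camera_info(cam);K=np.array(i["camera_matrix"]);k=i["k1"]
    uv=np.atleast_2d(np.array(uv,float)); d=np.c_[(uv[:,0]-K[0,2])/K[0,0],(uv[:,1]-K[1,2])/K[1,1]]
    s=d.copy()
    for _ in range(20): s=d/(1+k*(s**2).sum(1,keepdims=True))
    o=w_from_cam(cam,[0,0,0],T); P=np.array([w_from_cam(cam,[a,b,1],T) for a,b in s])-o
    return o+P*((z-o[2])/P[:,2:])
E
python3 - <<'E'
from h import *
print(arm.current_ee_rot(),arm.grip_depth,arm.current_time_s())
print(pose()[1].round(2))
a=arm.snapshot("top");save("top1",a)
for th in ["large_grip","large_key","large_bolt","small_key_end"]:
    for d in arm.boxes_of("top",th)[:3]: print(th,round(d["p"],2),w_from_cam("top",d["location"]).round(4))
b=arm.snapshot("side");save("side1",b)
for th in ["large_grip","large_bolt","small_key_end"]:
    for d in arm.boxes_of("side",th)[:3]: print("side",th,round(d["p"],2),w_from_cam("side",d["location"]).round(4))
cv2.imwrite("pics/both1.png",cv2.resize(np.hstack([a,b]),(800,300),interpolation=cv2.INTER_AREA)[:,:,::-1])
E
```

```text
[ 0.87706209  1.38848473 -0.87592739] 0.0188 0.0
[[-0.    0.9   0.43]
 [ 0.    0.43 -0.9 ]
 [-1.   -0.   -0.  ]]
large_key 0.56 [0.4262 0.2131 0.1095]
side large_grip 0.57 [0.4235 0.2136 0.1002]
side large_bolt 0.38 [0.428  0.2098 0.1016]
side small_key_end 0.59 [ 0.5241 -0.0988  0.1298]
```

View pics/top1.png

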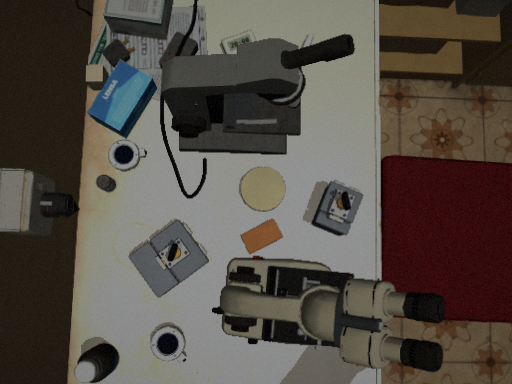

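View pics/side1.png

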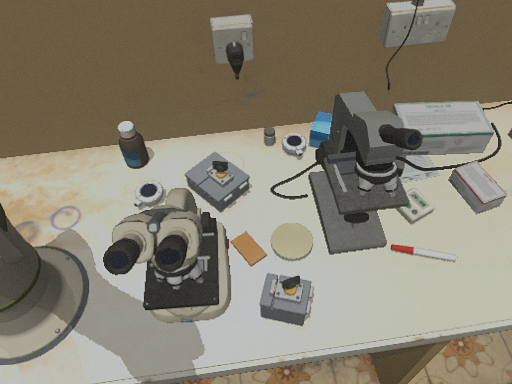

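```bash
python3 - <<'E'
from h import *
def ori(a): # jaw dir azimuth a
    x=np.array([0,0,-1.]);z=np.array([np.cos(a),np.sin(a),0]);return Rn.from_matrix(np.c_[x,np.cross(z,x),z]).as_rotvec()
i=arm.camera_info("top");print("topcam",w_from_cam("top",[0,0,0]).round(3), "sidecam",w_from_cam("side",[0,0,0]).round(3))
print(np.array(arm.camera_info("wrist")["tool_from_camera"]).round(3))
# microscope silhouette at floor / 0.3
print(ray_plane("top",[[217,310],[225,260],[225,345]],0.0).round(3)[:,:2], ray_plane("top",[[217,310]],0.25).round(3))
p=np.array([0.425,0.213])
p0=np.array(arm.current_ee_pos());arm.line_to([p0[0],p0[1],0.5],max_speed=0.4)
a=0.8
print(arm.inverse_kinematics([*p,0.5],ori(a)))
arm.move_pose([*p,0.5],ori(a));print(arm.current_qpos(),arm.current_time_s())
arm.line_to([*p,0.27],max_speed=0.3)
T=pose();s=arm.snapshot("wrist");save("w1",s,1.5)
for th in ["large_grip","large_bolt"]:
    for d in arm.boxes_of("wrist",th)[:3]: print(th,round(d["p"],2),w_from_cam("wrist",d["location"],T).round(4))
print(T[0],arm.current_time_s())
E
```

```text
topcam [0.411 0.092 0.985] sidecam [ 0.436 -0.426  0.811]
[[ 0.    -0.271  0.962 -0.166]
 [ 0.001 -0.962 -0.271  0.075]
 [ 1.     0.001  0.    -0.002]
 [ 0.     0.     0.     1.   ]]
[[0.317 0.135]
 [0.415 0.123]
 [0.25  0.118]] [[0.341 0.124 0.25 ]]
[ 0.38143967  0.17561652 -1.1266204   1.67212605  0.16090745  1.39560862
  0.032581  ]
[ 0.38204911  0.1761396  -1.12574868  1.67186726  0.16100672  1.39561598
  0.03257153] 4.3667
large_grip 0.61 [0.4281 0.2132 0.1077]
[0.42552887 0.21370436 0.27108196] 5.4333
```

View pics/w1.png

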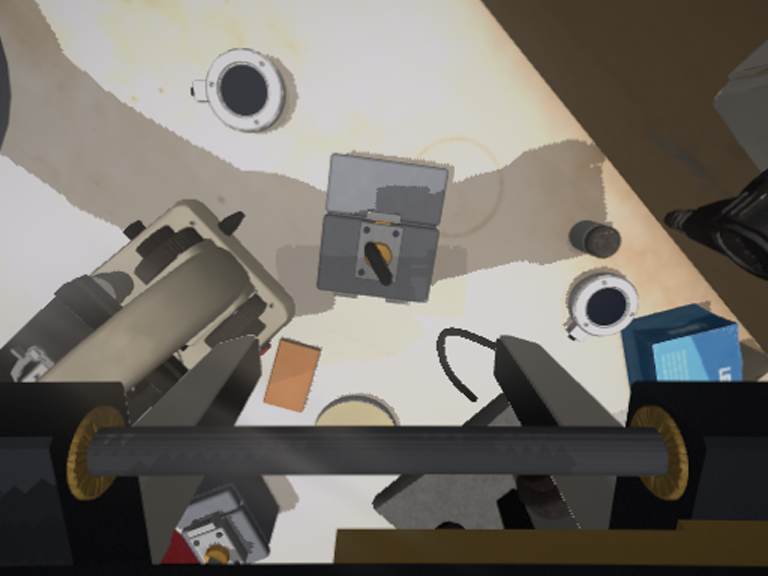

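```bash
cat >> h.py <<'E'
def ori(a):
    x=np.array([0,0,-1.]);z=np.array([np.cos(a),np.sin(a),0]);return Rn.from_matrix(np.c_[x,np.cross(z,x),z]).as_rotvec()
E
python3 - <<'E'
from h import *
T=pose();s=arm.snapshot("wrist")
m=arm.trace("wrist","large_grip");print([(round(d["p"],2),d["mask"].sum()) for d in m])
mk=m[0]["mask"];v,u=np.nonzero(mk);print(u.mean(),v.mean(),u.min(),u.max(),v.min(),v.max())
X=ray_plane("wrist",np.c_[u,v],0.103,T)[:,:2];c=X.mean(0);w,V=np.linalg.eigh(np.cov((X-c).T));print("key c",c,"az deg",np.degrees(np.arctan2(*V[::-1,1]))%180,np.sqrt(w)*12**.5)
e=np.array([[438,230],[427,302],[326,215],[318,288],[332,153],[447,168],[329,215],[438,230],[318,288],[427,302]])/1.5
P=ray_plane("wrist",e,0.052,T)[:,:2]
for a,b in [(1,0),(3,2),(4,5),(6,7),(8,9)]: d=P[b]-P[a];print("az",np.degrees(np.arctan2(d[1],d[0])),np.hypot(*d))
c4=s[80:215,195:315].copy();cv2.imwrite("pics/crop1.png",cv2.resize(c4,None,fx=5,fy=4.4,interpolation=cv2.INTER_CUBIC)[:,:,::-1])
im=arm.snapshot("top");m=arm.trace("top","large_grip");print([(round(d["p"],2),d["mask"].sum()) for d in m])
E
```

```text
[(0.53, np.int64(277))]
251.70397111913357 174.75090252707582 243 260 161 189
key c [0.42473651 0.21554417] az deg 162.26035820704695 [0.0106147  0.03300884]
az 129.26416890493073 0.06482656455071491
az 127.82889858683342 0.06473856460142084
az 38.70232750093108 0.09486720197728689
az 38.01583669624875 0.09344006544852686
az 38.17624838370011 0.0975728531969985
[]
```

View pics/crop1.png

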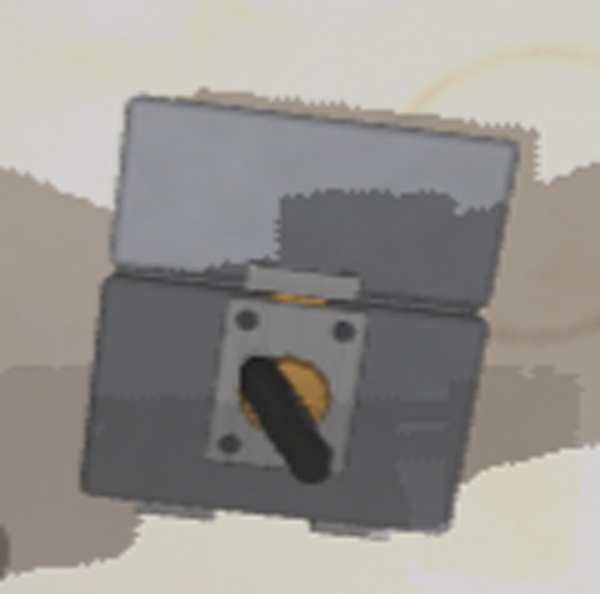

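```bash
python3 - <<'E'
from h import *
T=pose()
print("collar",ray_plane("wrist",[[253,169.8]],0.072,T).round(4), "head top ctr from crop", ray_plane("wrist",[[195+285/5,80+418/4.4]],0.109,T).round(4))
def tri(a,b):
    o1=w_from_cam("top",[0,0,0]);d1=ray_plane("top",[a],0)[0]-o1
    o2=w_from_cam("wrist",[0,0,0],T);d2=ray_plane("wrist",[b],0,T)[0]-o2
    s=np.linalg.lstsq(np.c_[d1,-d2],o2-o1,rcond=None)[0];p,q=o1+s[0]*d1,o2+s[1]*d2
    return ((p+q)/2).round(3),np.linalg.norm(p-q).round(3)
print("knob",tri([215,310],[241/1.5,213/1.5]))
print("arm curve end",tri([221,297],[245/1.5,280/1.5]))
for w in ([241,213],[248,270],[205,205],[290,310]):
    print(w,[ray_plane("wrist",[[w[0]/1.5,w[1]/1.5]],z,T)[0,:2].round(3) for z in (0.03,.16,.2,.25,.3)])
a=cv2.imread("pics/top1.png")[220:380,120:300];b=cv2.imread("pics/w1.png")
cv2.imwrite("pics/ms.png",np.hstack([cv2.resize(a,(450,400),interpolation=cv2.INTER_CUBIC),cv2.resize(b[150:410,30:330],(350,400)[:2])]))
E
```

```text
collar [[0.4256 0.2158 0.072 ]] head top ctr from crop [[0.4234 0.2161 0.109 ]]
knob (array([0.316, 0.139, 0.001]), np.float64(0.002))
arm curve end (array([0.356, 0.126, 0.088]), np.float64(0.015))
[241, 213] [array([0.319, 0.148]), array([0.335, 0.186]), array([0.34 , 0.197]), array([0.347, 0.212]), array([0.353, 0.227])]
[248, 270] [array([0.358, 0.113]), array([0.362, 0.162]), array([0.363, 0.177]), array([0.364, 0.196]), array([0.366, 0.215])]
[205, 205] [array([0.292, 0.13 ]), array([0.317, 0.174]), array([0.325, 0.187]), array([0.334, 0.204]), array([0.344, 0.221])]
[290, 310] [array([0.411, 0.112]), array([0.398, 0.162]), array([0.394, 0.177]), array([0.389, 0.196]), array([0.384, 0.215])]
```

View pics/ms.png

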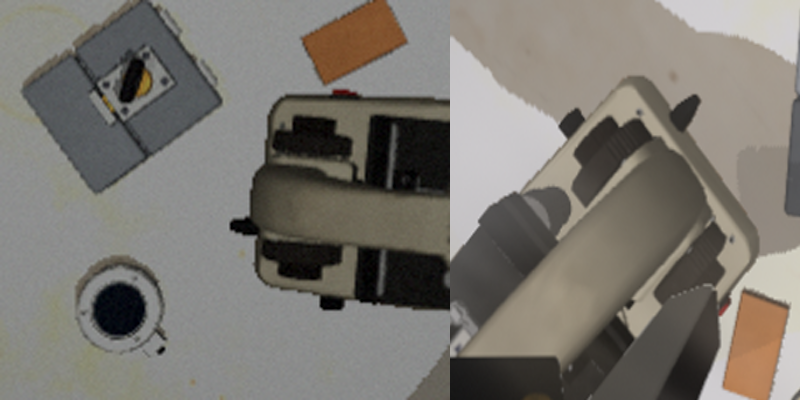

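```bash
python3 - <<'E'
from h import *
p=[.425,.2155]
for z in (.2,.081):
  for a in (72.3,90,95,60,38.4,30): 
    q=arm.inverse_kinematics([*p,z],ori(np.radians(a)));print(z,a,None if q is None else np.round(q,2))
print(ray_plane("top",[[221,298],[221,298],[221,298]],0.2)[0])
arm.move_pose([*p,.2],ori(np.radians(72.3)));print(arm.current_time_s(),arm.current_ee_pos(),arm.current_wrist_force())
arm.line_to([*p,.081],max_speed=.08);print(arm.current_ee_pos(),arm.current_wrist_force(),arm.current_qpos().round(2))
arm.move_gripper(0.03);print(arm.current_gripper_width(),arm.current_time_s())
arm.snapshot("side");s=arm.snapshot("side");save("side2",s[120:320,130:350],3)
E
```

```text
0.2 72.3 [ 0.16  0.51 -1.05  2.13  0.61  0.84 -0.  ]
0.2 90 [ 0.2   0.55 -1.13  2.13  0.66  0.87  0.25]
0.2 95 [ 0.22  0.56 -1.15  2.13  0.67  0.88  0.32]
0.2 60 [ 0.13  0.49 -1.    2.13  0.58  0.81 -0.18]
0.2 38.4 [ 0.07  0.46 -0.9   2.14  0.52  0.78 -0.49]
0.2 30 [ 0.05  0.45 -0.86  2.14  0.49  0.76 -0.61]
0.081 72.3 [-0.02  0.66 -0.82  2.24  0.9   0.61 -0.26]
0.081 90 [ 0.02  0.69 -0.9   2.24  0.94  0.66 -0.01]
0.081 95 [ 0.03  0.7  -0.92  2.24  0.96  0.67  0.07]
0.081 60 [-0.06  0.64 -0.77  2.24  0.86  0.58 -0.44]
0.081 38.4 [-0.12  0.62 -0.68  2.25  0.8   0.53 -0.75]
0.081 30 [-0.14  0.61 -0.64  2.25  0.77  0.51 -0.87]
[0.35481439 0.12092069 0.2       ]
6.0167 [0.42459389 0.2156596  0.20000402] [-0.09103889  0.34023666 -0.56776522]
[0.42519297 0.2155745  0.08132818] [0.29711637 0.02971203 0.11135302] [-0.02  0.66 -0.83  2.24  0.91  0.62 -0.27]
0.030162433360426528 8.7583
```

View pics/side2.png

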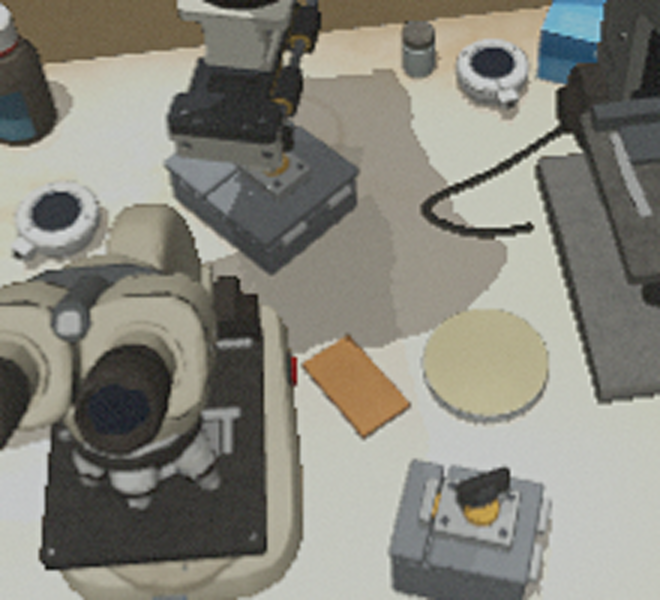

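```bash
python3 - <<'E'
from h import *
p=[.425,.2155]
arm.move_gripper(0.0)
print(arm.current_gripper_width(),arm.current_wrist_force().round(2),arm.current_wrist_torque().round(3),pose()[0])
for a in (76,80,84,87,89,91,93):
    arm.move_pose([*p,.081],ori(np.radians(a)))
    R=pose()[1];t=arm.current_wrist_torque()
    print(a,np.degrees(np.arctan2(R[1,2],R[0,2])).round(2),arm.current_wrist_force().round(1),t.round(3),round(arm.current_time_s(),2))
    if abs(t[2])>1.0: break
E
```

```text
0.008750176819889105 [-2.17 -4.66  4.16] [-0.981  0.332  0.024] [0.42443027 0.21413747 0.080846  ]
76 76.0 [-2.2 -5.   4.8] [-1.153  0.418  0.059] 9.58
80 80.0 [-2.8 -6.6  6. ] [-1.174  0.432 -0.019] 9.83
84 83.99 [-3.1 -8.2  6.2] [-1.312  0.464  0.009] 10.08
87 86.98 [-2.5 -6.3  7.9] [-1.396  0.464  0.055] 10.33
89 88.97 [-3.8 -7.3  7.2] [-1.423  0.454  0.021] 10.58
91 90.92 [-3.8 -7.4  7.4] [-1.474  0.488 -0.286] 10.83
93 92.89 [-3.1 -7.   7.6] [-1.441  0.502 -0.495] 11.08
```

```bash
python3 - <<'E'
from h import *
p=[.4243,.2138]
for a in (85,75,65,55,47,41,38.1):
    arm.move_pose([*p,.081],ori(np.radians(a)))
    R=pose()[1];t=arm.current_wrist_torque();f=arm.current_wrist_force()
    print(a,np.degrees(np.arctan2(R[1,2],R[0,2])).round(2),f.round(1),t.round(3),round(arm.current_time_s(),2))
    if np.linalg.norm(f)>25: break
print(pose()[0])
arm.move_gripper(0.03);arm.move_gripper(0.0)
print(pose()[0],arm.current_wrist_force().round(2),arm.current_wrist_torque().round(3))
arm.move_gripper(0.05);arm.line_to([*p,.27],max_speed=.15)
T=pose();s=arm.snapshot("wrist");print(arm.current_time_s())
m=arm.trace("wrist","large_grip");mk=m[0]["mask"];v,u=np.nonzero(mk)
X=ray_plane("wrist",np.c_[u,v],0.103,T)[:,:2];c=X.mean(0);w,V=np.linalg.eigh(np.cov((X-c).T));print("key c",c,"az",np.degrees(np.arctan2(*V[::-1,1]))%180,u.mean(),v.mean())
np.save("s.npy",s);np.save("T.npy",np.c_[T[0],T[1]])
y,x=int(v.mean()),int(u.mean());print(x,y)
cv2.imwrite("pics/crop2.png",cv2.resize(s[max(0,y-75):y+65,x-75:x+75],None,fx=4,fy=4,interpolation=cv2.INTER_CUBIC)[:,:,::-1])
E
```

```text
85 85.19 [ 0.1 -1.8 -1. ] [-0.211 -0.114 -0.048] 11.33
75 75.41 [ 0.6 -0.2 -4.4] [ 0.064 -0.237 -0.019] 11.6
65 65.51 [ 2.4  2.7 -7.5] [ 0.53  -0.488 -0.044] 11.87
55 55.47 [  3.6   4.9 -10. ] [ 0.922 -0.797  0.018] 12.13
47 47.45 [  4.    4.2 -11.2] [ 1.033 -1.002 -0.026] 12.38
41 41.46 [  4.3   5.8 -11.8] [ 1.086 -1.065 -0.033] 12.63
38.1 38.58 [  5.1   6.3 -11.6] [ 1.115 -1.194 -0.017] 12.88
[0.42523595 0.21533048 0.08095243]
[0.42555013 0.21491224 0.08120951] [ 4.56  1.92 -3.88] [ 0.483 -0.994 -0.002]
16.2333
key c [0.42457274 0.21599703] az 128.6362426126587 253.53365384615384 175.81730769230768
253 175
```

View pics/crop2.png

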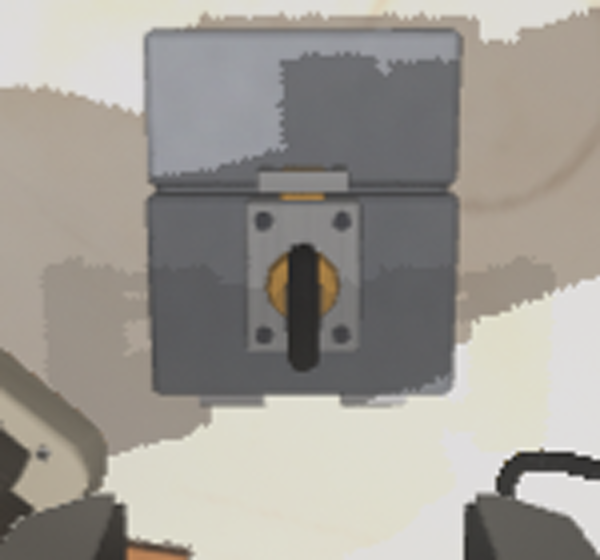

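```bash
python3 - <<'E'
from h import *
A=np.load("T.npy");T=(A[:,0],A[:,1:])
def az(pts,z):
    q=np.array(pts,float)/4+[253-75,175-75];P=ray_plane("wrist",q-.0,z,T)[:,:2];d=P[1]-P[0];return np.degrees(np.arctan2(d[1],d[0])).round(2)
print("cross",az([[155,195],[455,195]],.052),az([[155,393],[453,393]],.052),az([[248,203],[358,203]],.066),az([[259,171],[348,171]],.075))
print("sides",az([[152,393],[148,195]],.052),az([[453,393],[459,195]],.052),az([[248,350],[248,203]],.066),az([[359,350],[358,203]],.066))
print("head",az([[304,370],[302,245]],.109))
E
```

```text
cross 38.17 38.18 38.17 38.16
sides 127.44 128.56 127.57 129.38
head 129.18
```

```bash
python3 - <<'E'
from h import *
arm.line_to([.4243,.2138,.35],max_speed=.15);arm.wait(.3)
print(arm.current_wrist_force(),arm.current_time_s());arm.job_done()
E
```

```text
[-0.09609439 -0.51175648  0.42782021] 17.2667
the job is handed in; nothing more can be done
```

I drew the larger box's bolt fully back, returned its key to home, let go of it and handed the job in at about 17 s.

- **Drawing the bolt:** I turned the key anticlockwise until it hit its stop. The wrist torque rose to about 0.5 N m past a gripper angle of about 89°. My estimate for the stop was 90°.
- **Returning home:** I turned it clockwise to a gripper angle of about 38.5°, then released and regripped once to square the head up.
- **Last picture check:** the head's direction came out at 128.6° from the network's mask and 129.2° from picture edges. The box and lock-case edges put the bolt line at about 128.2°, so the key is within about 1° of home (below 0.02 rad). The bolt's nose looked about flush with the keeper, judged only by eye in that picture.
- **Contact:** the wrist force stayed below about 15 N in the readings I took. The arm ended clear of everything. I did not touch the smaller box's key.
- **Disagreement:** my estimates of the key's axis differed by about 2 mm, which caused small side forces of up to about 8 N while turning.

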